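Park the spring plunger, shift the wafer shuttle, lock it at the far station

ROBOT

A 6-joint arm with a two-finger parallel gripper is mounted at the origin on a cart in front of the work surface, level with it; the furniture and walls round the work are solid. World frame = base frame: x ahead of the robot, y to its left, z up, the work surface at z = 0. Lengths are in m, angles in degrees, forces in N, time in s.
With the tool pointing down it reaches from about 0.25 to 0.775 m from the base axis. Payload 4 kg.
Tool frame: the origin (TCP) lies at the very end of the fingers, on their centre line; the grasp point (between the pads) lies 19 mm behind it; z points along the fingers, y is the line along which they close (so a half turn about z gives the same grasp; the last joint's range is limited). The gripper opens to 94 mm and grips with 3 to 60 N. Pads are 16 mm wide; open, the fingers measure 119 mm over their backs; the gripper's body (75 mm by 177 mm) begins 78 mm behind the grasp point.
Start: joints at [-5.907, 4.996, 78.535, -0, 96.463, -5.907], TCP at [0.55, -0, 0.206] pointing down, gripper open.
Joint ranges: [-177.83, 177.83], [-43.37, 116.18], [15.69, 146.23], [-61.86, 241.86], [9.47, 152.12], [-147.06, 147.06]. Speed limits (degrees/s): [159.86, 159.86, 180, 180, 180, 180].

INTERFACE

Orientations are given as [roll, pitch, yaw] about the fixed x, y, z axes, in that order (R = Rz(yaw) Ry(pitch) Rx(roll)).
In Python, from plant import bot, cams, job gives the robot as it stands.
- The arm moves only by the tool move_arm, never from a script. Its argument "plan" is a list that holds one entry, the list of rows, each a list of 7 numbers: the shift along the tool's x, y, z in units of 50 mm (1.0 is 50 mm), then the turn, a rotation vector about the tool's x, y, z in rad, then the opening, from 0 (shut) to 1 (fully open). A call has 1 to 12 rows; each row shifts and turns the commanded pose from where the row before left it, along the tool's axes as they then stand; what a row does not reach is not made up. A row lasts 1/10 s, in which the tool goes at most 50 mm and 8.59 degrees, less where a joint would pass 70% of its speed; a pose out of reach is approached as far as the arm can. A call is refused whole if a number of a shift passes 1 or a number of a turn 0.15, either way. A call with a gripper value outside its range is refused whole. The fingers move at their own pace and stop on an object; the grip force is fixed at half the most. Time passes only in rows, so rows that do not move let the fingers close. It gives the time, the measured TCP pose, the force, the opening and the grip force at its end, in the units of the state.
- bot.get_state(): the state, without advancing time (a new reading comes with each control period).
- cams.grab_frame(name): name is "scene" or "side" or "wrist"; returns a dict with "color" (480x640x3 uint8, blue, green, red), "mtx" (3x3 intrinsics, pixels), "extrinsics" (4x4, takes a point from camera to world coordinates); the wrist camera has in their place "tool_from_camera" (4x4, takes a point from camera to tool coordinates, whose origin is the TCP and whose axes are the flange's). Camera axes: x right, y up, looking along -z (the intrinsics and any distortion apply to the point x, -y, -z); pixel columns grow to the right and rows downward; lengths in m; the calibration is good to about 2 mm. A picture is of the moment at which its call begins: read the wrist's pose just before it. There is no depth.
- job.finish_job(): hands the job in; it is judged then, once.
The state is a dict: "clock": time; "joints": joint angles; "qvel": joint speeds; "joint_torque": joint torques, N m; "ee_pos": TCP position; "tool_rot": TCP orientation; "force": force on the tool from outside, world axes, zero at the start; "moment": the same for the moment, N m; "gripper_width": finger opening in m; "gripper_force": force on a finger pad.
Only numpy, scipy, OpenCV 4.12 (cv2) and the standard library are available. Lean on these libraries where they do the work, as an engineer would, in place of code of your own. Each camera call takes 0.05 s, during which the arm holds its last target. There are 200 camera calls.

TASK

Shift the wafer carriage to its far station and lock it there. Pull the red handle of the spring plunger up, turn it a quarter turn into its rest notch and let go so that it stays out; then slide the carriage to the far end by its black post, turn the handle back so that the pin springs down, and feel for the far index hole until the pin snaps fully home. Keep the cassette seated in its nest and leave the things around the shuttle alone.

Things in the scene. Friction and masses are not known exactly. Their poses are not given: they have to be found in the camera images.
- shuttle: Fixed transfer shuttle: aluminium base plate 150 x 340 x 12 mm with a white sliding carriage (deck top 34 mm above the bench) and, on the robot's side, a grey bracket (68 mm high) with an upright spring plunger. Origin: bench level, mid-base. y = the way the carriage travels to the far station, x = from the plunger to the rear, z up. Plunger axis at x = -45, y = +40 mm.
- collar (a point): Centre of the top rim of the brass collar on the bracket, 92 mm above the bench, 40 mm wide, on the plunger's axis. The plunger's steel cross pin lies in its deep slot (along the shuttle's y) when the pin may go down; two rest notches, 4 mm deep, lie along the shuttle's x.
- handle (a point): Centre of the plunger's red T-handle bar: 64 mm long, 14 mm wide, 18 mm high, free all round; 122 mm above the bench when the pin is home, rising with the lift. This point's y axis lies along the bar (the shuttle's y when plunger_turn is 0). Bar underside is 21 mm above the collar's rim when down.
- plunger (a joint): Lift of the plunger, m: 0 = pin home, 10 mm deep in an index hole; 0.010 = pin tip riding on the index bar, not in a hole; 0.014 = parked in a rest notch; above 0.018 the cross pin clears the collar's rim and the handle can turn; 0.024 = hard upper stop. The spring pulls down with 7 N at 0, 14 N at the top.
- plunger_turn (a joint): Turn of the handle, rad, counter-clockwise from above positive, limits +-1.75. At 0 the cross pin is over the deep slot and the pin springs down when let go. At +1.57 or -1.57 (either serves) it drops into a rest notch and stays out. Slot and notch leave about 0.15 rad of play; below 0.018 lift they keep the handle from turning.
- post (a point): On the axis of the carriage's black upright grip post (22 mm diameter, from 34 to 120 mm above the bench), 105 mm above the bench. It rides with the carriage: in the shuttle's frame x = +25 mm, y = -135 mm + joint carriage. The cassette's end is 42 mm from its axis.
- carriage (a joint): Travel along the shuttle's y, m: 0 = near station (as found, locked), 0.125 = end stop. The far index hole comes under the pin somewhere between 0.088 and 0.112; it is set differently each time and not given. Hole 13 mm long, pin 10 mm: a pin let down on the bar drops in when the carriage is slid slowly (30 mm/s or less) across, and then blocks it within 1.5 mm. Sliding takes 2 to 6 N.
- cassette_mid (a point): Centre of the white wafer cassette (85 mm along the shuttle's y, 67 mm wide, 58 mm high) standing loose on the carriage between 8 mm high blue nest lips. Centre 63 mm, top 92 mm above the bench; in the shuttle's frame x = +25 mm, y = -50 mm + joint carriage. z axis up.
- dish_mid (a point): Bystander: covered glass dish, 64 mm diameter, 14 mm high, behind the shuttle; centre half-way up.
- block_mid (a point): Bystander: milled metal sample block 58 x 58 x 16 mm, behind the shuttle; centre half-way up.
- vial_mid (a point): Bystander: small screw-cap bottle, 34 mm diameter, 70 mm high, farther behind the shuttle; centre half-way up.

How it is judged:
By the outcome, as a careful person would: the job done as asked, in the order asked, and still so for the second after the job is handed in, with the robot touching nothing.
It also fails if it takes over 64 s, if anything falls off the work surface, if the arm or the gripper's body presses on something with over 40 N, if the wrist force passes 120 N, or if a joint passes its speed limit or range.

## Working session

There is one attempt and no reset: what is moved stays moved. The work goes in short steps, Python scripts to look and compute and a tool call to move; the robot and the scene stay as the last step left them, time stands still between calls to the robot, and variables do not carry over. Pictures are saved under pics/ and viewed, at most 10 in all, crops included, and the job is handed in when it is done.

Besides the shell and the picture viewer there is one more tool, called by a JSON object that holds its "fn" and its "kwargs". move_arm: Moves the arm, as the interface text tells. Its arguments: {"type":"object","properties":{"plan":{"type":"array"}},"required":["plan"]}

```bash
mkdir -p pics
cat > g.py <<'E'
import cv2,json,numpy as np
from plant import bot,cams,job
def grab():
    for n in("scene","side","wrist"):
        s=bot.get_state();f=cams.grab_frame(n);cv2.imwrite(f"pics/{n}0.png",f["color"])
        np.savez(f"pics/{n}0.npz",K=f["mtx"],E=f.get("extrinsics",f.get("tool_from_camera")))
        print(n,np.round(f["mtx"],1).tolist(),np.round(f.get("extrinsics",f.get("tool_from_camera")),4).tolist(),[k for k in f])
    print(s)
E
python3 -c "
from g import *
grab()
cv2.imwrite('pics/c0.png',cv2.resize(np.vstack([np.hstack([cv2.imread('pics/scene0.png')])]),(800,600)))
"
```

```text
scene [[570.4, 0.0, 311.5], [0.0, 570.4, 235.5], [0.0, 0.0, 1.0]] [[0.7597, -0.5206, 0.3897, 0.9782], [0.6502, 0.5983, -0.4682, -0.3113], [0.0105, 0.6091, 0.7931, 0.7731], [0.0, 0.0, 0.0, 1.0]] ['color', 'mtx', 'extrinsics']
side [[555.6, 0.0, 323.6], [0.0, 555.6, 244.2], [0.0, 0.0, 1.0]] [[0.6234, -0.5076, 0.5948, 1.1361], [0.7819, 0.3998, -0.4783, -0.3368], [0.005, 0.7632, 0.6461, 0.6319], [0.0, 0.0, 0.0, 1.0]] ['color', 'mtx', 'extrinsics']
wrist [[332.5, 0.0, 319.5], [0.0, 332.5, 237.8], [0.0, 0.0, 1.0]] [[-0.0009, 0.9622, 0.2724, 0.0799], [1.0, 0.0007, 0.0009, -0.0014], [0.0007, 0.2724, -0.9622, -0.1799], [0.0, 0.0, 0.0, 1.0]] ['color', 'mtx', 'tool_from_camera']
{'clock': 0.1, 'joints': array([-5.90630779e+00,  5.03617947e+00,  7.86155333e+01, -1.82725287e-03,
        9.64639521e+01, -5.90617980e+00]), 'qvel': array([-0.00051946, -0.15566492, -0.25830208, -0.01641917, -0.00654642,
        0.03732871]), 'joint_torque': array([ 2.25695316e-03, -3.41256917e+01, -3.03301656e+01,  7.19034858e-02,
        3.05556308e-02, -9.49158243e-05]), 'ee_pos': array([5.49499012e-01, 4.45534641e-05, 2.04413677e-01]), 'tool_rot': array([-1.79884762e+02, -1.00954756e-02,  8.99996580e+01]), 'force': array([-0.57874038,  0.32175658, -0.14500194]), 'moment': array([-0.02680934,  0.01210656, -0.0131048 ]), 'gripper_force': 0.0, 'gripper_width': 0.09387199689615255}
```

View pics/c0.png

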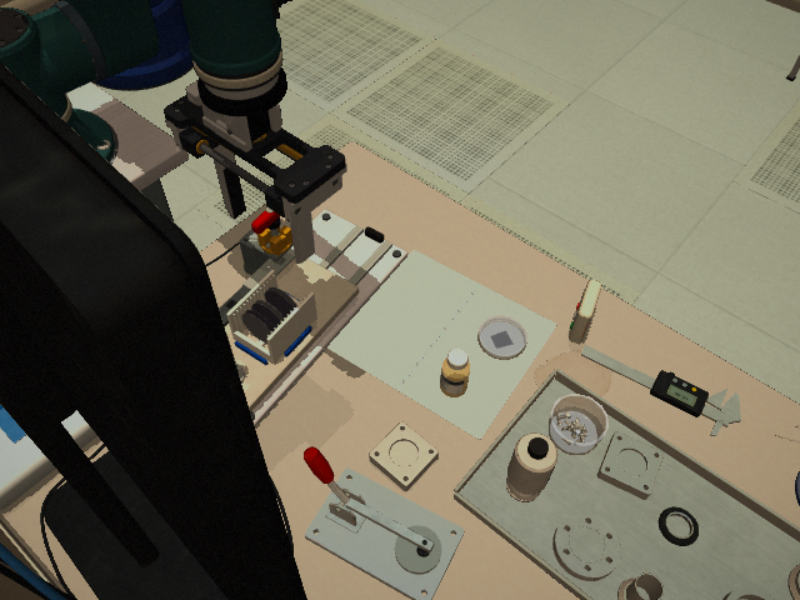

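View pics/side0.png

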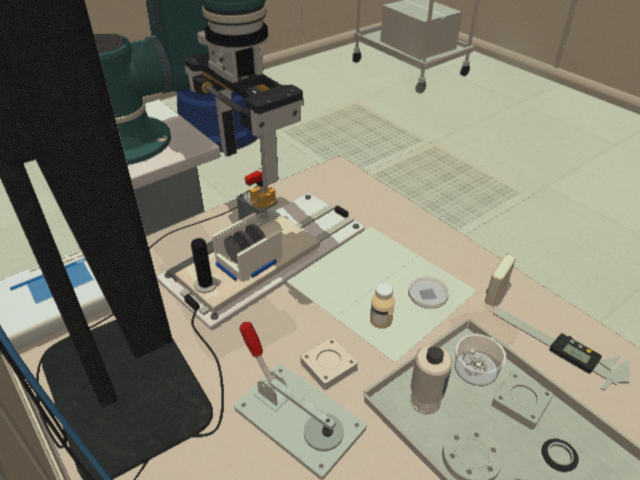

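View wrist.

The scene view shows the red handle at about (265,222), with the collar below it and the cassette at (272,315). A dark stand hides the post. In the side view the handle is at (255,178), the collar at (262,197) and the post top at (198,242).

View pics/wrist0.png

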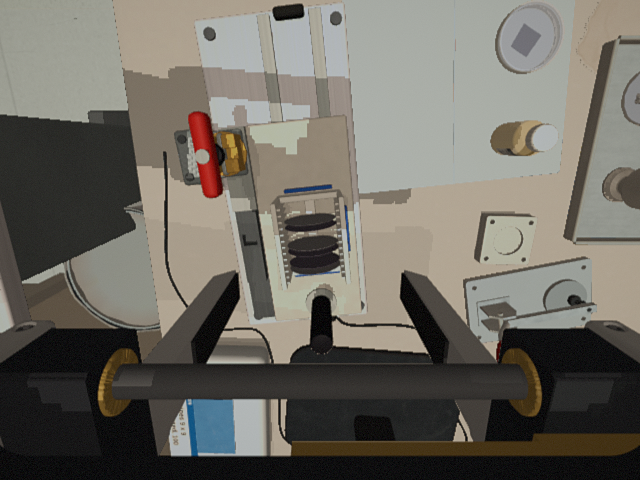

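```bash
cat > m.py <<'E'
import cv2,numpy as np
from scipy.spatial.transform import Rotation as R
def load(n):
    d=np.load(f"pics/{n}.npz");return d["K"],d["E"]
def wristE(T,p,rpy):
    M=np.eye(4);M[:3,:3]=R.from_euler('xyz',rpy,degrees=True).as_matrix();M[:3,3]=p;return M@T
def ray(K,E,u,v):
    d=E[:3,:3]@np.array([(u-K[0,2])/K[0,0],-(v-K[1,2])/K[1,1],-1]);return E[:3,3],d/np.linalg.norm(d)
def plane(K,E,u,v,z):
    o,d=ray(K,E,u,v);return o+d*(z-o[2])/d[2]
def tri(rs):
    A=sum(np.eye(3)-np.outer(d,d) for o,d in rs);b=sum((np.eye(3)-np.outer(d,d))@o for o,d in rs);return np.linalg.solve(A,b)
def red(im):
    h=cv2.cvtColor(im,cv2.COLOR_BGR2HSV)
    m=(((h[...,0]<6)|(h[...,0]>174))&(h[...,1]>170)&(h[...,2]>70)).astype(np.uint8)
    n,l,s,c=cv2.connectedComponentsWithStats(m)
    return [(s[i].tolist(),c[i].round(1).tolist(),cv2.minAreaRect(np.argwhere(l==i)[:,::-1].astype(np.float32))) for i in range(1,n) if s[i,4]>40]
E
python3 -c "
from m import *
for n in('scene0','side0','wrist0'):
    print(n)
    for r in red(cv2.imread(f'pics/{n}.png')):print(r)
"
```

```text
scene0
([201, 168, 20, 18, 149], [209.4, 175.5], ((210.00003051757812, 175.00001525878906), (8.485280990600586, 21.21320343017578), 45.0))
([243, 358, 24, 29, 405], [254.5, 371.6], ((254.7307586669922, 371.84613037109375), (32.172611236572266, 14.144856452941895), 56.3099365234375))
side0
([245, 171, 17, 14, 151], [253.5, 177.4], ((253.60003662109375, 177.6999969482422), (9.838699340820312, 17.441329956054688), 63.43495178222656))
([240, 322, 22, 34, 404], [250.9, 338.4], ((250.90003967285156, 338.800048828125), (35.329872131347656, 12.521980285644531), 63.43495178222656))
wrist0
([188, 112, 33, 86, 1442], [204.9, 153.0], ((205.2469024658203, 154.0404052734375), (87.28369903564453, 20.329084396362305), 78.43986511230469))
```

The wrist view shows the handle bar running from (198,113) to (212,196). The plate edges run (198,20)-(258,320) and (345,4)-(365,312). The post base is at about (320,297) and its top at about (322,342).

```bash
python3 -c "
from m import *
np.set_printoptions(precision=4,suppress=True)
K,T=load('wrist0');E=wristE(T,[.5495,0,.2044],[-179.885,-.01,90.0])
P=lambda u,v,z:plane(K,E,u,v,z)
print('handle top',P(205,153.5,.128),'ends',P(199,113,.131),P(213,196,.131))
d=P(199,113,.131)-P(213,196,.131);print('len',np.linalg.norm(d),np.degrees(np.arctan2(d[1],d[0]))-90)
# bar long edges directions from the mask
for n,a,b in(('L',(198,20),(258,320)),('R',(345,4),(365,312)),('top',(198,20),(345,4)),):
    p,q=P(*a,.012),P(*b,.012);d=p-q;print(n,p,q,np.linalg.norm(d),np.degrees(np.arctan2(d[1],d[0])))
print('post base',P(320,300,.034),'top',P(321,343,.12))
Ks,Es=load('scene0');Kd,Ed=load('side0')
print('tri handle',tri([ray(Ks,Es,209.5,175.5),ray(Kd,Ed,253.5,177.5),ray(K,E,205,153.5)]),tri([ray(Ks,Es,209.5,175.5),ray(Kd,Ed,253.5,177.5)]))
print('post top side',plane(Kd,Ed,198.5,242,.12))
im=cv2.imread('pics/wrist0.png');cv2.imwrite('pics/crop1.png',cv2.resize(im[90:370,160:400],None,fx=2.1,fy=2.1,interpolation=cv2.INTER_CUBIC))
"
```

```text
handle top [0.4622 0.0728 0.128 ] ends [0.4616 0.1011 0.131 ] [0.4663 0.0414 0.131 ]
len 0.059859899184004146 4.578210732930117
L [0.4283 0.1969 0.012 ] [ 0.4704 -0.1325  0.012 ] 0.33201197716728303 97.28525586217302
R [0.5724 0.2102 0.012 ] [ 0.6038 -0.1213  0.012 ] 0.3329937289379413 95.41957153455552
top [0.4283 0.1969 0.012 ] [0.5724 0.2102 0.012 ] 0.14474655993311558 -174.70513418504765
post base [ 0.548 -0.094  0.034] top [ 0.549  -0.0942  0.12  ]
tri handle [0.4515 0.0673 0.1097] [0.4602 0.058  0.1209]
post top side [ 0.5504 -0.0953  0.12  ]
```

View pics/crop1.png

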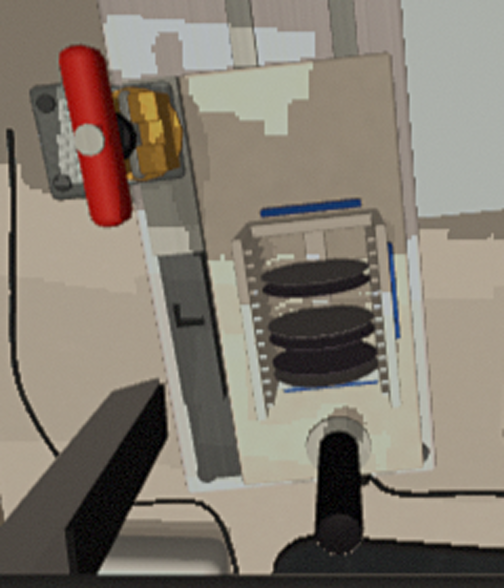

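{"fn": "move_arm", "kwargs": {"plan": [[[0,0,0,0,0,-0.0986,0.6],[0.4,-0.4,0,0,0,0,0.6],[0.4,-0.4,0,0,0,0,0.6],[0.4,-0.4,0.2,0,0,0,0.6],[0.42,-0.4,0.5,0,0,0,0.6],[0,0,0,0,0,0,0.6],[0,0,0,0,0,0,0.6],[0,0,0,0,0,0,0.6]]]}}

```text
clock: 0.95
ee_pos: [0.4637, 0.0723, 0.1717]
tool_rot: [179.9, 0.0, 95.6]
force: [0.7, -0.5, -0.5]
gripper_width: 0.0564
gripper_force: 0.0
```

```bash
cat > w.py <<'E'
from g import *; from m import *
import sys
np.set_printoptions(precision=4,suppress=True)
s=bot.get_state();f=cams.grab_frame('wrist');cv2.imwrite(f'pics/{sys.argv[1]}.png',f['color'])
K=f['mtx'];E=wristE(f['tool_from_camera'],s['ee_pos'],s['tool_rot'])
for r in red(f['color']):
    b=cv2.boxPoints(r[2]);W=np.array([plane(K,E,u,v,float(sys.argv[2])) for u,v in b]);print(r[0],r[2]);print(W,W.mean(0))
    e=[W[1]-W[0],W[2]-W[1]];d=max(e,key=np.linalg.norm);print([np.linalg.norm(x) for x in e],'ang',np.degrees(np.arctan2(d[1],d[0]))%180)
print(s['ee_pos'],s['tool_rot'],s['force'],s['clock'])
E
python3 w.py w1 .131
```

```text
[308, 216, 20, 86, 1348] ((317.5, 258.5), (85.0, 19.0), 90.0)
[[0.4514 0.1042 0.131 ]
 [0.4642 0.1054 0.131 ]
 [0.4707 0.0425 0.131 ]
 [0.457  0.0412 0.131 ]] [0.4608 0.0733 0.131 ]
[np.float64(0.012857331081302343), np.float64(0.06319983158767764)] ang 95.92750675639357
[0.4637 0.0723 0.1717] [179.855    0.0281  95.6253] [ 0.6571 -0.4862 -0.4798] 0.95
```

View pics/w1.png

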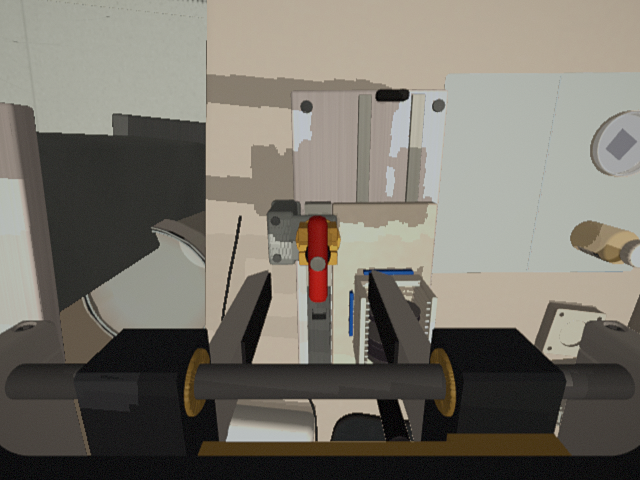

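The bar is centred between the fingers at (317,258). Next I descend and grip.

{"fn": "move_arm", "kwargs": {"plan": [[[0.03,-0.05,0.2,0,0,-0.005,0.6],[0,0,0.4,0,0,0,0.6],[0,0,0.4,0,0,0,0.6],[0,0,0.3,0,0,0,0.6],[0,0,0,0,0,0,0.3],[0,0,0,0,0,0,0],[0,0,0,0,0,0,0],[0,0,0,0,0,0,0],[0,0,0,0,0,0,0],[0,0,0,0,0,0,0]]]}}

```text
clock: 2.0
ee_pos: [0.4618, 0.0741, 0.1063]
tool_rot: [179.7, 0.0, 95.9]
force: [4.5, -0.6, 0.2]
gripper_width: 0.014
gripper_force: 30.0
```

{"fn": "move_arm", "kwargs": {"plan": [[[0,0.02,-0.1,0,0,0,0],[0,0,-0.15,0,0,0,0],[0,0,-0.15,0,0,0,0],[0,0,-0.04,0,0,0,0],[0,0,0,0,0,0,0],[0,0,0,0,0,0,0]]]}}

```text
clock: 2.6
ee_pos: [0.4616, 0.0741, 0.1249]
tool_rot: [180.0, -0.0, 95.9]
force: [6.7, 0.9, -12.1]
gripper_width: 0.0133
gripper_force: 30.0
```

{"fn": "move_arm", "kwargs": {"plan": [[[0,0,-0.05,0,0,0,0],[0,0,0,0,0,0,0],[0,0,0,0,0,0,0]]]}}

```text
clock: 2.9
ee_pos: [0.4616, 0.0741, 0.1272]
tool_rot: [180.0, -0.0, 95.9]
force: [7.6, 0.7, -13.9]
gripper_width: 0.0138
gripper_force: 30.0
```

{"fn": "move_arm", "kwargs": {"plan": [[[0,0,0,0,0,0.1,0],[0,0,0,0,0,0.14,0],[0,0,0,0,0,0.14,0],[0,0,0,0,0,0.14,0],[0,0,0,0,0,0,0]]]}}

```text
clock: 3.4
ee_pos: [0.4631, 0.0738, 0.1275]
tool_rot: [179.8, -0.1, 66.0]
force: [10.6, 0.1, -15.1]
gripper_width: 0.0142
gripper_force: 30.0
```

```bash
python3 -c "
from g import *
print(bot.get_state())
f=cams.grab_frame('scene')['color'];g=cams.grab_frame('side')['color']
cv2.imwrite('pics/s2.png',np.hstack([cv2.resize(f[110:250,140:280],(400,400)),cv2.resize(g[120:260,190:330],(400,400))]))"
```

```text
{'clock': 3.4, 'joints': array([ 2.14567950e+00, -3.94496291e+00,  9.64426981e+01, -2.71999806e-02,
        8.72599516e+01,  2.61534431e+01]), 'qvel': array([-3.25368605e-02,  1.33176918e-01, -6.31483179e-02, -4.25445105e-03,
        1.24239544e-01, -4.29351623e+00]), 'joint_torque': array([  0.82192205, -33.17462325, -31.60494089,   0.22245739,
         3.72126304,   0.54975813]), 'ee_pos': array([0.46308986, 0.07382377, 0.12751875]), 'tool_rot': array([ 1.79770518e+02, -8.24136136e-02,  6.59936442e+01]), 'force': array([ 10.60367543,   0.10929475, -15.07334064]), 'moment': array([-0.01627289, -2.05809374,  0.03975246]), 'gripper_force': 29.996988773345947, 'gripper_width': 0.014182313975040495}
```

View pics/s2.png

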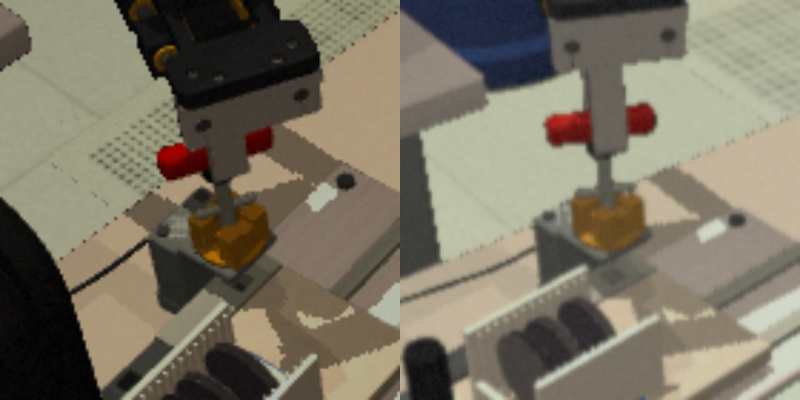

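The handle has turned about 30° with the cross pin clear above the collar rim. I'll continue to the full quarter turn.

{"fn": "move_arm", "kwargs": {"plan": [[[0.016,0.037,0,0,0,0.14,0],[0,0,0,0,0,0.15,0],[0,0,0,0,0,0.15,0],[0,0,0,0,0,0.15,0],[0,0,0,0,0,0.15,0],[0,0,0,0,0,0.15,0],[0,0,0,0,0,0.15,0],[0,0,0,0,0,0,0],[0,0,0,0,0,0,0]]]}}

```text
clock: 4.4
ee_pos: [0.4652, 0.0715, 0.1275]
tool_rot: [179.7, -0.2, 6.5]
force: [11.8, -5.9, -15.4]
gripper_width: 0.014
gripper_force: 30.0
```

{"fn": "move_arm", "kwargs": {"plan": [[[0,0,0.06,0,0,0.01,0],[0,0,0.06,0,0,0,0],[0,0,0.05,0,0,0,0],[0,0,0,0,0,0,0],[0,0,0,0,0,0,0]]]}}

```text
clock: 4.9
ee_pos: [0.4653, 0.0715, 0.1203]
tool_rot: [179.7, -0.3, 5.9]
force: [9.3, -5.6, -9.3]
gripper_width: 0.0139
gripper_force: 30.0
```

{"fn": "move_arm", "kwargs": {"plan": [[[0,0,0.03,0,0,0,0],[0,0,0,0,0,0,0],[0,0,0,0,0,0,0.3],[0,0,0,0,0,0,0.6],[0,0,0,0,0,0,0.6],[0,0,0,0,0,0,0.6],[0,0,-0.3,0,0,0,0.6],[0,0,-0.4,0,0,0,0.6],[0,0,-0.4,0,0,0,0.6],[0,0,-0.1,0,0,0,0.6],[0,0,0,0,0,0,0.6]]]}}

```text
clock: 6.0
ee_pos: [0.4633, 0.0742, 0.1808]
tool_rot: [180.0, -0.1, 6.0]
force: [0.9, -0.6, 0.0]
gripper_width: 0.0561
gripper_force: 0.0
```

```bash
python3 w.py w2 .145; python3 -c "
from g import *
g=cams.grab_frame('side')['color'];f=cv2.imread('pics/w2.png')
cv2.imwrite('pics/s3.png',np.hstack([cv2.resize(f[150:350,220:420],(400,400)),cv2.resize(g[120:300,170:350],(400,400))]))"
```

```text
[315, 217, 20, 87, 1378] ((324.5, 260.0), (86.0, 19.0), 90.0)
[[0.4939 0.0811 0.145 ]
 [0.4953 0.0685 0.145 ]
 [0.433  0.0613 0.145 ]
 [0.4316 0.0748 0.145 ]] [0.4634 0.0714 0.145 ]
[np.float64(0.01259202239795216), np.float64(0.0626809329860832)] ang 6.622964678936739
[0.4633 0.0742 0.1808] [179.9958  -0.119    5.996 ] [ 0.8715 -0.5725  0.0379] 6.0
```

View pics/s3.png

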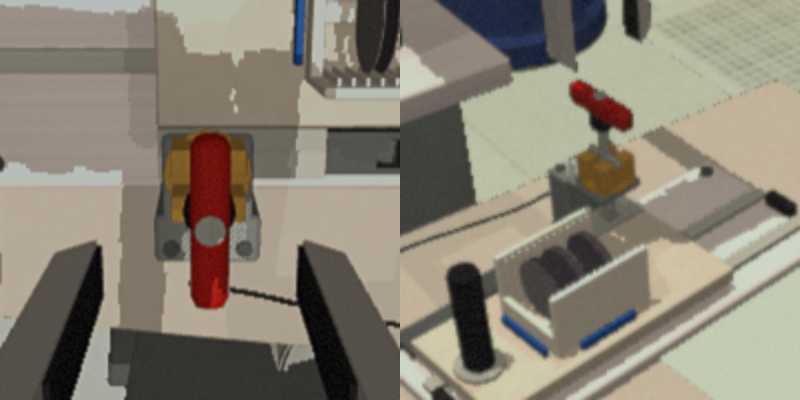

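The handle is parked: the bar lies along the shuttle's x and stays up. I'll rotate the gripper back and check where the stand is.

{"fn": "move_arm", "kwargs": {"plan": [[[0,0,0,0,0,-0.14,0.6],[0,0,0,0,0,-0.147,0.6],[0,0,0,0,0,-0.147,0.6],[0,0,0,0,0,-0.147,0.6],[0,0,0,0,0,-0.147,0.6],[0,0,0,0,0,-0.147,0.6],[0,0,0,0,0,-0.147,0.6],[0,0,0,0,0,-0.147,0.6],[0,0,0,0,0,-0.147,0.6],[0,0,0,0,0,-0.147,0.6],[0,0,0,0,0,-0.104,0.6],[0,0,0,0,0,0,0.6]]]}}

```text
clock: 7.3
ee_pos: [0.462, 0.0741, 0.1784]
tool_rot: [-179.8, -0.0, 95.8]
force: [-1.1, -0.1, 0.4]
gripper_width: 0.0565
gripper_force: 0.0
```

```bash
python3 -c "
from m import *
np.set_printoptions(precision=3,suppress=True)
K,E=load('side0')
for u,v in((35,350),(155,310),(210,405),(85,470),(170,350),(100,395)):print(u,v,plane(K,E,u,v,0.01))
o,d=ray(K,E,130,100);print([ (o+d*t) for t in(.2,.4,.6,.8)])
"
```

```text
35 350 [ 0.492 -0.34   0.01 ]
155 310 [ 0.526 -0.174  0.01 ]
210 405 [ 0.724 -0.192  0.01 ]
85 470 [ 0.71 -0.35  0.01]
170 350 [ 0.61  -0.191  0.01 ]
100 395 [ 0.621 -0.297  0.01 ]
[array([ 0.963, -0.28 ,  0.549]), array([ 0.79 , -0.223,  0.467]), array([ 0.617, -0.166,  0.384]), array([ 0.444, -0.11 ,  0.302])]
```

{"fn": "move_arm", "kwargs": {"plan": [[[-0.3,0.12,0,0,0,0,0.6],[-0.6,0.24,0,0,0,0,0.6],[-0.7,0.28,0,0,0,0,0.6],[-0.7,0.28,0,0,0,0,0.6],[-0.7,0.28,0,0,0,0,0.6],[-0.4,0.16,0,0,0,0,0.6],[-0.14,0.06,0,0,0,0,0.6],[0,0,0,0,0,0,0.6],[0,0,0,0,0,0,0.6]]]}}

```text
clock: 8.2
ee_pos: [0.5507, -0.094, 0.1796]
tool_rot: [-180.0, -0.1, 95.8]
force: [0.3, -0.1, -0.3]
gripper_width: 0.0565
gripper_force: 0.0
```

```bash
python3 -c "
from g import *; from m import *
s=bot.get_state();print(s['ee_pos'],s['force'])
g=cams.grab_frame('side')['color'];f=cams.grab_frame('wrist')['color']
cv2.imwrite('pics/s4.png',np.hstack([cv2.resize(f,(400,300)),cv2.resize(g[80:305,100:400],(400,300))]))"
```

```text
[ 0.55070327 -0.09395858  0.17960049] [ 0.32677752 -0.14693959 -0.31264694]
```

View pics/s4.png

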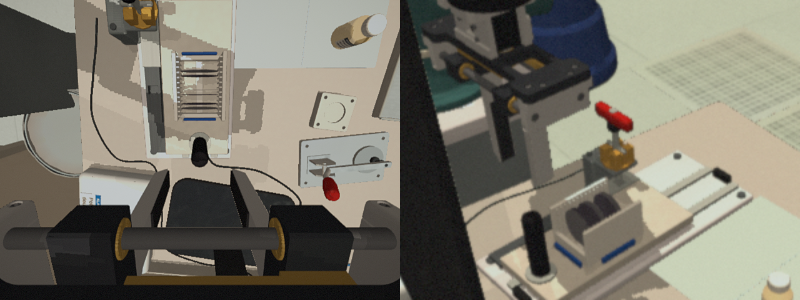

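The post top sits between the fingers, in line with them. Descending.

{"fn": "move_arm", "kwargs": {"plan": [[[0,0,0.3,0,0,0,0.6],[0,0,0.5,0,0,0,0.6],[0,0,0.5,0,0,0,0.6],[0,0,0.4,0,0,0,0.6],[0,0,0.16,0,0,0,0.6],[0,0,0,0,0,0,0.4],[0,0,0,0,0,0,0.2],[0,0,0,0,0,0,0],[0,0,0,0,0,0,0],[0,0,0,0,0,0,0]]]}}

```text
clock: 9.3
ee_pos: [0.5507, -0.0952, 0.0881]
tool_rot: [-179.9, 0.0, 95.8]
force: [-1.8, -0.3, 2.1]
gripper_width: 0.0212
gripper_force: 30.0
```

{"fn": "move_arm", "kwargs": {"plan": [[[0.04,0,0,0,0,0,0],[0.1,0,0,0,0,0,0],[0.16,0,0,0,0,0,0],[0.2,0,0,0,0,0,0],[0.2,0,0,0,0,0,0],[0.2,0,0,0,0,0,0],[0.2,0,0,0,0,0,0],[0.2,0,0,0,0,0,0],[0.2,0,0,0,0,0,0],[0.16,0,0,0,0,0,0],[0.1,0,0,0,0,0,0],[0.04,0,0,0,0,0,0]]]}}

```text
clock: 10.5
ee_pos: [0.5411, -0.0055, 0.0881]
tool_rot: [-179.9, 0.1, 95.8]
force: [-5.8, -2.5, 6.4]
gripper_width: 0.0216
gripper_force: 30.0
```

{"fn": "move_arm", "kwargs": {"plan": [[[0.06,0,0,0,0,0,0],[0.1,0,0,0,0,0,0],[0.12,0,0,0,0,0,0],[0.12,0,0,0,0,0,0],[0.1,0,0,0,0,0,0],[0.06,0,0,0,0,0,0],[0.06,0,0,0,0,0,0],[0.04,0,0,0,0,0,0],[0,0,0,0,0,0,0]]]}}

```text
clock: 11.4
ee_pos: [0.5376, 0.0273, 0.0881]
tool_rot: [-179.9, 0.0, 95.8]
force: [-6.5, -1.5, 7.3]
gripper_width: 0.0214
gripper_force: 30.0
```

{"fn": "move_arm", "kwargs": {"plan": [[[0,0,0,0,0,0,0.3],[0,0,0,0,0,0,0.6],[0,0,0,0,0,0,0.6],[0,0,0,0,0,0,0.6],[0,0,-0.3,0,0,0,0.6],[0,0,-0.5,0,0,0,0.6],[0,0,-0.6,0,0,0,0.6],[0,0,-0.5,0,0,0,0.6],[0.3,-0.4,0,0,0,0,0.6],[0.4,-0.5,0,0,0,0,0.6],[0.33,-0.46,0,0,0,0,0.6],[0,0,0,0,0,0,0.6]]]}}

```text
clock: 12.6
ee_pos: [0.4644, 0.0733, 0.1837]
tool_rot: [179.9, -0.0, 95.9]
force: [-0.1, -0.5, -0.3]
gripper_width: 0.0562
gripper_force: 0.0
```

{"fn": "move_arm", "kwargs": {"plan": [[[0,0,0,0,0,0.14,0.6],[0,0,0,0,0,0.147,0.6],[0,0,0,0,0,0.147,0.6],[0,0,0,0,0,0.147,0.6],[0,0,0,0,0,0.147,0.6],[0,0,0,0,0,0.147,0.6],[0,0,0,0,0,0.147,0.6],[0,0,0,0,0,0.147,0.6],[0,0,0,0,0,0.147,0.6],[0,0,0,0,0,0.147,0.6],[0,0,0,0,0,0.102,0.6],[0,0,0,0,0,0,0.6]]]}}

```text
clock: 13.8
ee_pos: [0.467, 0.0715, 0.1828]
tool_rot: [180.0, -0.1, 6.1]
force: [-0.0, 0.3, -1.5]
gripper_width: 0.0563
gripper_force: 0.0
```

```bash
python3 w.py w3 .145; python3 -c "
from g import *
g=cams.grab_frame('side')['color'];f=cv2.imread('pics/w3.png')
cv2.imwrite('pics/s5.png',np.hstack([cv2.resize(f,(400,300)),cv2.resize(g[110:305,140:400],(400,300))]))"
```

```text
[311, 221, 19, 86, 1326] ((320.0, 263.5), (85.0, 18.0), 90.0)
[[0.4942 0.0807 0.145 ]
 [0.4955 0.0687 0.145 ]
 [0.433  0.0616 0.145 ]
 [0.4316 0.0746 0.145 ]] [0.4636 0.0714 0.145 ]
[np.float64(0.012078855118572498), np.float64(0.06291382068718508)] ang 6.47805236992815
[0.467  0.0715 0.1828] [179.9806  -0.0876   6.0838] [-0.0136  0.2751 -1.4918] 13.8
```

View pics/s5.png

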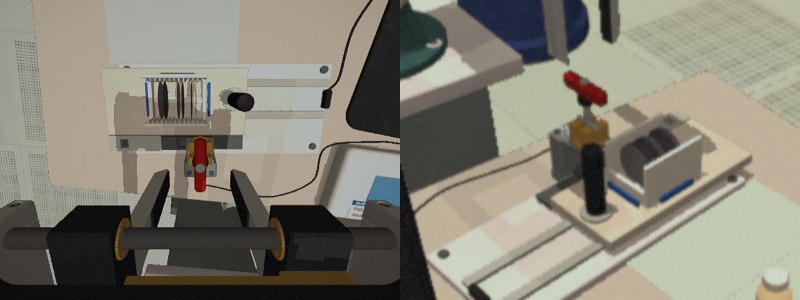

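The carriage is at the far end with the cassette seated, and the handle is still parked between the fingers. Regripping.

{"fn": "move_arm", "kwargs": {"plan": [[[-0.05,0,0.26,0,0,0,0.6],[0,0,0.4,0,0,0,0.6],[0,0,0.4,0,0,0,0.6],[0,0,0.2,0,0,0,0.6],[0,0,0,0,0,0,0.3],[0,0,0,0,0,0,0],[0,0,0,0,0,0,0],[0,0,0,0,0,0,0],[0,0,0,0,0,0,0],[0,0,0,0,0,0,0]]]}}

```text
clock: 14.9
ee_pos: [0.4641, 0.071, 0.1196]
tool_rot: [179.9, -0.1, 6.1]
force: [0.4, -1.5, 0.7]
gripper_width: 0.0135
gripper_force: 30.0
```

{"fn": "move_arm", "kwargs": {"plan": [[[0,0,-0.05,0,0,0,0],[0,0,-0.08,0,0,0,0],[0,0,-0.06,0,0,0,0],[0,0,0,0,0,0,0],[0,0,0,0,0,0,0]]]}}

```text
clock: 15.4
ee_pos: [0.4637, 0.0709, 0.1256]
tool_rot: [179.9, 0.1, 6.1]
force: [6.4, -2.3, -13.5]
gripper_width: 0.0139
gripper_force: 30.0
```

{"fn": "move_arm", "kwargs": {"plan": [[[0,0,-0.025,0,0,0,0],[0,0,0,0,0,-0.13,0],[0,0,0,0,0,-0.15,0],[0,0,0,0,0,-0.15,0],[0,0,0,0,0,-0.15,0],[0,0,0,0,0,-0.15,0],[0,0,0,0,0,-0.15,0],[0,0,0,0,0,-0.15,0],[0,0,0,0,0,-0.15,0],[0,0,0,0,0,-0.15,0],[0,0,0,0,0,-0.15,0],[0,0,0,0,0,-0.09,0]]]}}

```text
clock: 16.6
ee_pos: [0.4622, 0.0721, 0.1262]
tool_rot: [-179.7, -0.1, 96.3]
force: [2.6, 0.5, -12.9]
gripper_width: 0.0139
gripper_force: 30.0
```

{"fn": "move_arm", "kwargs": {"plan": [[[0,0,0,0,0,0,0],[0,0,0,0,0,0,0]]]}}

```text
clock: 16.8
ee_pos: [0.4622, 0.0721, 0.1272]
tool_rot: [-179.8, -0.1, 96.0]
force: [2.4, 1.8, -14.4]
gripper_width: 0.0139
gripper_force: 30.0
```

{"fn": "move_arm", "kwargs": {"plan": [[[0,0,0.06,0,0,0,0],[0,0,0.08,0,0,0,0],[0,0,0.08,0,0,0,0],[0,0,0.05,0,0,0,0],[0,0,0,0,0,0,0],[0,0,0,0,0,0,0]]]}}

```text
clock: 17.4
ee_pos: [0.4626, 0.072, 0.116]
tool_rot: [-179.9, -0.0, 96.1]
force: [-3.5, 3.0, -12.7]
gripper_width: 0.0138
gripper_force: 30.0
```

{"fn": "move_arm", "kwargs": {"plan": [[[0,0,0.03,0,0,0,0],[0,0,0,0,0,0,0.3],[0,0,0,0,0,0,0.6],[0,0,0,0,0,0,0.6],[0,0,0,0,0,0,0.6],[0,0,-0.3,0,0,0,0.6],[0,0,-0.5,0,0,0,0.6],[0,0,-0.5,0,0,0,0.6],[0,0,0,0,0,0,0.6],[0,0,0,0,0,0,0.6]]]}}

```text
clock: 18.4
ee_pos: [0.4642, 0.0715, 0.1804]
tool_rot: [179.9, 0.0, 96.0]
force: [-0.2, -0.8, -0.5]
gripper_width: 0.0561
gripper_force: 0.0
```

```bash
python3 w.py w4 .141
```

```text
[307, 215, 20, 85, 1340] ((316.5, 257.0), (84.0, 19.0), 90.0)
[[0.4509 0.1041 0.141 ]
 [0.4636 0.1054 0.141 ]
 [0.4704 0.0438 0.141 ]
 [0.4568 0.0424 0.141 ]] [0.4604 0.0739 0.141 ]
[np.float64(0.012774976295336193), np.float64(0.06194365465821024)] ang 96.2956379707615
[0.4642 0.0715 0.1804] [179.8599   0.027   96.0405] [-0.2015 -0.8492 -0.4544] 18.4
```

{"fn": "move_arm", "kwargs": {"plan": [[[-0.3,0.4,0,0,0,0,0.6],[-0.4,0.5,0,0,0,0,0.6],[-0.33,0.47,0,0,0,0,0.6],[0,0,0.15,0,0,0,0.6],[0,0,0.4,0,0,0,0.6],[0,0,0.5,0,0,0,0.6],[0,0,0.5,0,0,0,0.6],[0,0,0.3,0,0,0,0.6],[0,0,0,0,0,0,0.4],[0,0,0,0,0,0,0.2],[0,0,0,0,0,0,0],[0,0,0,0,0,0,0]]]}}

```text
clock: 19.65
ee_pos: [0.5381, 0.0276, 0.0889]
tool_rot: [179.8, 0.0, 96.1]
force: [-0.5, 0.7, 1.0]
gripper_width: 0.028
gripper_force: 0.0
```

{"fn": "move_arm", "kwargs": {"plan": [[[0,0,0,0,0,0,0],[0,0,0,0,0,0,0]]]}}

```text
clock: 19.85
ee_pos: [0.5376, 0.0276, 0.0886]
tool_rot: [179.9, 0.0, 96.1]
force: [-1.3, 0.5, 3.8]
gripper_width: 0.0217
gripper_force: 30.0
```

{"fn": "move_arm", "kwargs": {"plan": [[[-0.02,0,0,0,0,0,0],[-0.03,0,0,0,0,0,0],[-0.03,0,0,0,0,0,0],[-0.03,0,0,0,0,0,0],[-0.03,0,0,0,0,0,0],[-0.03,0,0,0,0,0,0],[-0.03,0,0,0,0,0,0]]]}}

```text
clock: 20.55
ee_pos: [0.5385, 0.0193, 0.0886]
tool_rot: [179.9, -0.2, 96.1]
force: [-2.2, 4.1, 4.6]
gripper_width: 0.0217
gripper_force: 30.0
```

{"fn": "move_arm", "kwargs": {"plan": [[[-0.03,0,0,0,0,0,0],[-0.03,0,0,0,0,0,0],[-0.03,0,0,0,0,0,0]]]}}

```text
clock: 20.85
ee_pos: [0.5389, 0.0148, 0.0885]
tool_rot: [179.9, -0.2, 96.1]
force: [-3.2, 3.4, 5.7]
gripper_width: 0.0215
gripper_force: 30.0
```

{"fn": "move_arm", "kwargs": {"plan": [[[-0.03,0,0,0,0,0,0],[-0.03,0,0,0,0,0,0],[-0.03,0,0,0,0,0,0]]]}}

```text
clock: 21.15
ee_pos: [0.5394, 0.0103, 0.0886]
tool_rot: [179.9, -0.2, 96.1]
force: [-2.0, 3.5, 5.5]
gripper_width: 0.0214
gripper_force: 30.0
```

{"fn": "move_arm", "kwargs": {"plan": [[[-0.03,0,0,0,0,0,0],[-0.03,0,0,0,0,0,0],[-0.03,0,0,0,0,0,0]]]}}

```text
clock: 21.45
ee_pos: [0.5399, 0.0058, 0.0886]
tool_rot: [179.9, -0.2, 96.1]
force: [-1.0, 5.0, 5.6]
gripper_width: 0.0215
gripper_force: 30.0
```

{"fn": "move_arm", "kwargs": {"plan": [[[-0.03,0,0,0,0,0,0],[-0.03,0,0,0,0,0,0],[-0.03,0,0,0,0,0,0]]]}}

```text
clock: 21.75
ee_pos: [0.5405, 0.0003, 0.0886]
tool_rot: [179.9, -0.0, 96.1]
force: [-1.8, 1.8, 5.5]
gripper_width: 0.0212
gripper_force: 30.0
```

{"fn": "move_arm", "kwargs": {"plan": [[[-0.03,0,0,0,0,0,0],[-0.03,0,0,0,0,0,0]]]}}

```text
clock: 21.95
ee_pos: [0.5408, -0.0027, 0.0886]
tool_rot: [179.9, -0.1, 96.1]
force: [-2.2, 2.3, 5.9]
gripper_width: 0.0218
gripper_force: 30.0
```

{"fn": "move_arm", "kwargs": {"plan": [[[-0.03,0,0,0,0,0,0],[-0.03,0,0,0,0,0,0]]]}}

```text
clock: 22.15
ee_pos: [0.541, -0.0048, 0.0886]
tool_rot: [179.9, -0.2, 96.1]
force: [-2.4, 6.1, 6.2]
gripper_width: 0.0216
gripper_force: 30.0
```

{"fn": "move_arm", "kwargs": {"plan": [[[-0.03,0,0,0,0,0,0],[-0.03,0,0,0,0,0,0]]]}}

```text
clock: 22.35
ee_pos: [0.541, -0.0051, 0.0886]
tool_rot: [179.9, -0.5, 96.1]
force: [-2.8, 12.0, 6.5]
gripper_width: 0.0212
gripper_force: 30.0
```

The carriage is blocked, so the pin seems to be in. I'll check that it also blocks the other way.

{"fn": "move_arm", "kwargs": {"plan": [[[0.03,0,0,0,0,0,0],[0.03,0,0,0,0,0,0],[0.03,0,0,0,0,0,0],[0.03,0,0,0,0,0,0],[0.03,0,0,0,0,0,0],[0,0,0,0,0,0,0]]]}}

```text
clock: 22.95
ee_pos: [0.5408, -0.0025, 0.0886]
tool_rot: [179.9, 0.1, 96.0]
force: [-1.2, -1.6, 5.6]
gripper_width: 0.0212
gripper_force: 30.0
```

{"fn": "move_arm", "kwargs": {"plan": [[[0.03,0,0,0,0,0,0],[0,0,0,0,0,0,0]]]}}

```text
clock: 23.15
ee_pos: [0.5407, -0.0013, 0.0887]
tool_rot: [179.9, 0.1, 96.0]
force: [-1.0, -2.2, 5.9]
gripper_width: 0.0212
gripper_force: 30.0
```

{"fn": "move_arm", "kwargs": {"plan": [[[0.03,0,0,0,0,0,0],[0.03,0,0,0,0,0,0],[0,0,0,0,0,0,0]]]}}

```text
clock: 23.45
ee_pos: [0.5407, -0.0009, 0.0886]
tool_rot: [179.9, 0.4, 96.0]
force: [-0.8, -8.9, 4.9]
gripper_width: 0.0213
gripper_force: 30.0
```

It is blocked both ways. I'll centre the carriage, release it and verify the handle height.

{"fn": "move_arm", "kwargs": {"plan": [[[-0.04,0,0,0,0,0,0],[-0.04,0,0,0,0,0,0],[0,0,0,0,0,0,0],[0,0,0,0,0,0,0.3],[0,0,0,0,0,0,0.6],[0,0,0,0,0,0,0.6],[0,0,0,0,0,0,0.6],[0,0,-0.3,0,0,0,0.6],[0,0,-0.6,0,0,0,0.6],[0,0,-0.6,0,0,0,0.6],[0,0,-0.6,0,0,0,0.6],[0,0,-0.2,0,0,0,0.6]]]}}

```text
clock: 24.65
ee_pos: [0.542, -0.0014, 0.2074]
tool_rot: [179.5, 0.1, 96.1]
force: [-0.4, -0.2, 0.0]
gripper_width: 0.0565
gripper_force: 0.0
```

```bash
python3 w.py w5 .131; python3 -c "
from m import *
from g import cams
from m import *
f=cams.grab_frame('scene');g=cams.grab_frame('side')
a=red(f['color']);b=red(g['color']);print([x[:2] for x in a],[x[:2] for x in b])
a0=red(cv2.imread('pics/scene0.png'))
cv2.imwrite('pics/s6.png',np.hstack([cv2.resize(f['color'][110:290,130:310],(400,400)),cv2.resize(g['color'][120:300,170:350],(400,400))]))"
```

```text
[212, 98, 25, 87, 1420] ((224.51707458496094, 140.8769989013672), (86.85011291503906, 20.123149871826172), 85.36454010009766)
[[0.4525 0.1008 0.131 ]
 [0.4667 0.1034 0.131 ]
 [0.474  0.0425 0.131 ]
 [0.4588 0.0396 0.131 ]] [0.463  0.0716 0.131 ]
[np.float64(0.014414822233153919), np.float64(0.0613578528608112)] ang 96.83601651502734
[ 0.542  -0.0014  0.2074] [179.5422   0.0963  96.0552] [-0.3634 -0.1731  0.0364] 24.65
[([201, 168, 18, 16, 134], [209.4, 175.3]), ([243, 358, 24, 29, 402], [254.6, 371.6])] [([246, 164, 30, 21, 204], [260.6, 175.0]), ([240, 322, 22, 34, 403], [250.8, 338.5])]
```

View pics/s6.png

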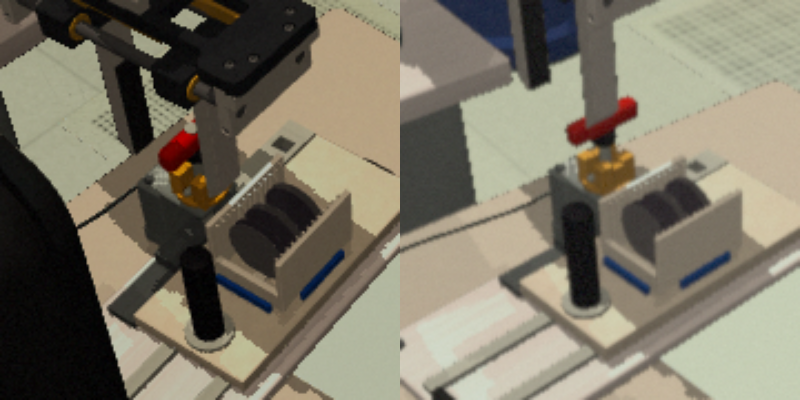

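The handle is back at its as-found pixels in both views: (201,168) in scene, and left edge 246, bottom 185 in side. That puts the pin home. The cassette is between its lips and the gripper is clear.

```bash
python3 -c "
from plant import job
print(job.finish_job())"
```

```text
the job is handed in; nothing more can be done
None
```

The carriage is locked at its far station, at about 0.09 m of travel: it blocked in both directions and the handle is back at its as-found height. The cassette is seated, nothing around the shuttle was touched, and I handed the job in at about 25 s; no verdict came back.

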